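# Tongs for the cleaned terminal strip

## Task

The shorter of the two terminal strips has just been cleaned and must not be touched by the gripper. Take the sprung tongs from their wooden rest, squeeze them to pick up that strip, set it down flat, the same way up, in the metal tray without dropping it and let it go, then stand the tongs upright in their rest again and let go of them.

Things in the scene. Friction and masses are not known exactly. Their poses are not given: they have to be found in the camera images.
- tongs: Steel sprung tongs, 95 mm tall, 90 g, standing on their tips in the rest, bow on top, arms hinged below it. Origin: between the tips, level with their lower ends; z up, y the line along which the arms close. Free: tips 47 mm apart, 56 mm over their outsides. Tip pads are 24 mm wide (x), 18 mm high; squeezing lowers them 1 mm. The spring opens the arms again.
- tongs_grip (a point): Where to hold the tongs, 62 mm above their origin: between the dark grip bars (along x) on the arms, one finger on each; the bow rises 33 mm above. Width over bars 51 mm free; 46 mm: loose hold, tips 33 mm apart; 42 mm: 20 mm apart (strip's width); 37 mm: stop. Spring push on each finger: 4 N free, 9 N at 42 mm; a third of any further squeeze reaches the tips. Axes as the tongs.
- strip_short: The shorter white terminal strip, a row of cubes with dark holes, 20 x 52 x 16 mm (x, y, z), 15 to 30 g, lying flat on the desk. Origin: centre of its underside; y along its length, z up. Grip it across its 20 mm width. The other strip on the desk has the same section but is 84 mm long: leave that one.
- tray: Shallow bare-metal tray fixed to the desk, 130 x 100 mm outside (x, y), walls 3 mm thick and 14 mm high, inner floor 3 mm above the desk. Origin: centre of its underside; x along the 130 mm side.
- rest: Light wooden rest of the tongs, fixed to the desk: an open block 56 x 88 mm outside (x, y), 18 mm high, with a pocket 44 x 76 mm whose floor is 6 mm above the desk. The tips stand on that floor, opening along the rest's y. Origin: centre of its underside.
Not all that is in view belongs to the job. What is shaped like the tongs but purple is not meant.

How it is judged (in metres and radians):
On the way, in this order (a step that is already met when the one before it is completed fails the run):
1. the short strip hangs in the tongs, at least 20 mm above the desk (height (world z) of strip_short above 0.02 m and contact force between tongs and strip_short above 0.3 N and contact force between the fingers and tongs above 0.3 N), for 0.2 s.
2. the strip is lowered into the tray, its underside less than 10 mm above the tray's floor while the tongs still hold it (z of strip_short in the frame of tray below 0.013 m and x of strip_short in the frame of tray between -0.055 and 0.055 m and y of strip_short in the frame of tray between -0.042 and 0.042 m and contact force between tongs and strip_short above 0.3 N), for 0.05 s.
At the end, for the whole second after the job is handed in: The short strip lies flat on the tray's floor (within about 9 degrees, right way up, within the walls) free of the tongs, and the tongs stand upright (within about 11 degrees) with both tips on the floor of the rest's pocket (within 20 mm of its middle); everything is at rest (z of strip_short in the frame of tray below 0.008 m and x of strip_short in the frame of tray between -0.055 and 0.055 m and y of strip_short in the frame of tray between -0.042 and 0.042 m and angle between strip_short's own z axis and vertical below 0.15 rad and linear speed of each of strip_short, tongs below 0.02 m/s and contact force between tongs and strip_short below 0.05 N and angle between tongs's own z axis and vertical below 0.2 rad and horizontal distance between tongs and rest below 0.02 m and z of tongs in the frame of rest below 0.011 m); the robot touches nothing.
It fails at once if the gripper or arm touches the short strip (contact force between any of the fingers, the arm and strip_short above 0.2 N).
It also fails if it takes over 53 s, if anything falls off the work surface, if the arm or the gripper's body presses on something with over 40 N, if the wrist force passes 120 N, or if a joint passes its speed limit or range.

## Robot

A 7-joint arm with a two-finger parallel gripper is mounted at the origin on a cart in front of the work surface, level with it; the furniture and walls round the work are solid. World frame = base frame: x ahead of the robot, y to its left, z up, the work surface at z = 0. Lengths are in mm, angles in degrees, forces in N, time in s.
With the tool pointing down it reaches from about 400 to 925 mm from the base axis. Payload 5.6 kg.
Tool frame: the origin (TCP) lies at the very end of the fingers, on their centre line; the grasp point (between the pads) lies 19 mm behind it; z points along the fingers, y is the line along which they close (so a half turn about z gives the same grasp; the last joint's range is limited). The gripper opens to 85 mm and grips with 20 to 120 N. Pads are 22 mm wide; open, the fingers measure 114 mm over their backs; the gripper's body (76 mm by 85 mm) begins 54 mm behind the grasp point. The pads swing forward as they close: fully open they stand 13 mm farther back than shut.
Start: joints at [68.984, 26.786, -0.665, 91.828, 0.344, 61.387, -3.226], TCP at [206.771, -616.242, 231.29] pointing down, gripper open.
Joint ranges: [-144.91, 144.91], [-17.63, 115.5], [-89.93, 88.59], [15.96, 139.68], [-74.01, 254.01], [8.47, 105.57], [-167.45, 167.45]. Speed limits (degrees/s): [147.25, 147.25, 180, 180, 180, 180, 180].

## Interface

Orientations are given as a 3x3 rotation matrix whose columns are the frame's x, y, z axes.
In Python, from workcell import r gives the robot as it stands. The module is installed in compiled form; this text tells all that it offers.
- The arm moves only by the tool move_arm, never from a script. Its argument "rows" is a list that holds one entry, the list of rows, each a list of 7 numbers: the shift along the tool's x, y, z in m, then the turn, a rotation vector about the tool's x, y, z in degrees, then the finger opening in m, from 0 to 0.0854. In form: [[[x, y, z, ax, ay, az, hand], ...]]. A call has 1 to 12 rows; each row shifts and turns the commanded pose from where the row before left it, along the tool's axes as they then stand; what a row does not reach is not made up. A row lasts 1/12 s, in which the tool goes at most 41.7 mm and 7.16 degrees, less where a joint would pass 70% of its speed; a pose out of reach is approached as far as the arm can. A call with a gripper value outside its range is refused whole. The fingers move at their own pace and stop on an object; "grip_force" is the grip in N (left out, the last holds). Time passes only in rows, so rows that do not move let the fingers close. It gives the time, the measured TCP pose, the force, the opening and the grip force at its end, in the units of the state.
- r.get_obs(): the state, without advancing time (a new reading comes with each control period).
- r.get_image(name): name is "side" or "top"; returns the picture (400x640x3 uint8, red, green, blue); there is no depth.
- r.camera_info(name): a dict with "fx", "fy", "cx", "cy" (pixels), "position" and "rotation" of the camera in the world. Camera axes: x right, y down, z forward; pixel columns grow to the right and rows downward; lengths in mm; the calibration is good to about 2 mm. A picture is of the moment at which its call begins. camera_info takes no time and is no camera call.
- r.hand_in(): hands the job in; it is judged then, once.
Trained networks look in the newest picture that a camera, given by its name, has taken for a name from the list of things; names that differ only in an ending like _2 or _b are one class to them, and where a whole thing is asked for, a point or a joint stands for the part that bears it (a point fixed in the world has none). Each returns a list of dicts, best first, with "score" (0 to 1); they miss things now and then, are a little off and sometimes report something else, mostly with a low value. They report only what shows in the picture. A call takes as long as a camera call. They do not tell look-alikes from the thing itself.
- r.masks_of(camera, name): "mask" (400x640 bool, what is visible of it).
- r.spot_point(camera, name): "position" ([x, y, z] in mm, in the coordinates of the camera as it stood for that picture, good to about 4 mm: a listed point, or the origin of a listed thing).
The state is a dict: "clock": time; "qpos": joint angles; "dq": joint speeds; "joint_efforts": joint torques, N m; "position": TCP position; "eef_rot": TCP orientation; "wrist_force": force on the tool from outside, world axes, zero at the start; "ft_torque": the same for the moment, N m; "finger_gap": opening from 0.0 (shut) to 1.0 (fully open); "gripper_force": force on a finger pad.
Only numpy, scipy, OpenCV 4.12 (cv2) and the standard library are available. Lean on these libraries where they do the work, as an engineer would, in place of code of your own. Each camera call takes 0.05 s, during which the arm holds its last target. There are 200 camera calls.

## Working session

There is one attempt and no reset: what is moved stays moved. The work goes in short steps, Python scripts to look and compute and a tool call to move; the robot and the scene stay as the last step left them, time stands still between calls to the robot, and variables do not carry over. Pictures are saved under pics/ and viewed, at most 10 in all, crops included, and the job is handed in when it is done.

Besides the shell and the picture viewer there is one more tool, called after "Emit:" as name(argument=value, ...), one argument or row to a line, values as JSON. move_arm: Moves the arm, as the interface text tells. Its arguments: {"type":"object","properties":{"rows":{"type":"array"},"grip_force":{"type":"number"}},"required":["rows"]}

```bash
mkdir -p pics; cat > h.py <<'E'
import numpy as np, cv2
from workcell import r
def w(cam,p):
    i=r.camera_info(cam); return np.array(i["rotation"])@np.array(p)+np.array(i["position"])
def ray(cam,u,v,z):
    i=r.camera_info(cam); d=np.array(i["rotation"])@np.array([(u-i["cx"])/i["fx"],(v-i["cy"])/i["fy"],1]); p=np.array(i["position"]); return p+d*(z-p[2])/d[2]
def px(cam,p):
    i=r.camera_info(cam); q=np.array(i["rotation"]).T@(np.array(p)-np.array(i["position"])); return np.array([i["fx"]*q[0]/q[2]+i["cx"],i["fy"]*q[1]/q[2]+i["cy"]])
def save(cam,name):
    im=r.get_image(cam); cv2.imwrite(f"pics/{name}.png",im[:,:,::-1]); return im
def rect(cam,mask,z):
    c=max(cv2.findContours(mask.astype(np.uint8),cv2.RETR_EXTERNAL,cv2.CHAIN_APPROX_NONE)[0],key=cv2.contourArea)[:,0,:]
    P=np.array([ray(cam,u,v,z)[:2] for u,v in c],np.float32)
    return cv2.minAreaRect(P)
E
python3 - <<'E'
from h import *
np.set_printoptions(precision=1,suppress=True)
for c in ["top","side"]:
    save(c,c+"0"); print(c,r.camera_info(c)["position"])
    for n,z in [("tongs",95),("tongs_grip",62),("strip_short",16),("tray",14),("rest",18)]:
        for d in r.spot_point(c,n)[:4]:
            p=w(c,d["position"]); print(n,"spot",round(d["score"],2),p,px(c,p))
        for d in r.masks_of(c,n)[:4]:
            if c=="top" : print(n,"mask",round(d["score"],2),d["mask"].sum(),rect(c,d["mask"],z))
o=r.get_obs();print(o["clock"],o["eef_rot"],o["wrist_force"])
E
```

```text
top [366.  -76.6 979.4]
tongs spot 0.87 [588.1  73.    2.3] [266.8 164.3]
tongs spot 0.81 [485.5  58.5   8.1] [271.6 208.5]
tongs spot 0.75 [387.7 183.6  -0.4] [215.2 251.8]
tongs mask 0.76 344 ((475.5727233886719, 49.85900115966797), (59.447757720947266, 28.34800910949707), 76.55037689208984)
tongs mask 0.76 394 ((383.4535827636719, 166.51760864257812), (64.33519744873047, 28.72167205810547), 71.80081176757812)
tongs mask 0.73 343 ((568.9518432617188, 65.55563354492188), (64.90272521972656, 26.956836700439453), 19.865276336669922)
tongs_grip spot 0.86 [388.5 182.1  61.4] [208.2 250.6]
tongs_grip spot 0.58 [479.   57.4  70.9] [267.9 207.8]
tongs_grip spot 0.56 [586.   72.1  61. ] [263.3 159.2]
tongs_grip mask 0.94 386 ((384.7914733886719, 175.48809814453125), (68.0217056274414, 29.79425621032715), 71.79772186279297)
tongs_grip mask 0.67 354 ((480.3131103515625, 55.56721115112305), (62.039493560791016, 30.913230895996094), 79.7811508178711)
tongs_grip mask 0.56 370 ((575.8636474609375, 71.37875366210938), (67.25934600830078, 30.91950225830078), 17.925193786621094)
strip_short spot 0.7
[... 428 characters left out ...]
5, 61.00154495239258), (89.5460433959961, 57.42868423461914), 77.6488037109375)
side [317.4 670.8 466.6]
tongs spot 0.7 [480.9  65.3   7.1] [303.  256.1]
tongs spot 0.57 [388.8 179.5  -2.8] [341.7 307.8]
tongs spot 0.54 [581.8  68.3   2.9] [252.8 253.5]
tongs_grip spot 0.88 [587.7  74.9  62.3] [245.5 229.5]
tongs_grip spot 0.82 [391.5 180.3  63.9] [340.1 275.8]
tongs_grip spot 0.73 [477.6  52.6  73.9] [304.8 223.2]
strip_short spot 0.68 [ 512.3 -154.     5.6] [311.4 201.5]
tray spot 0.83 [ 472.9 -296.6    3.4] [336.9 178.4]
tray spot 0.43 [479.9  54.5  72.7] [303.4 224.1]
rest spot 0.97 [482.   60.4  -0.2] [303.2 257.6]
1.1 [[ 0.9  0.3 -0. ]
 [ 0.3 -0.9 -0. ]
 [-0.   0.  -1. ]] [0.4 0.3 0.4]
```

View pics/top0.png

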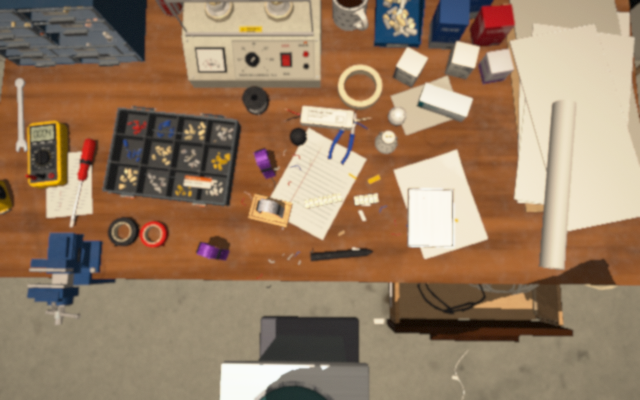

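View pics/side0.png

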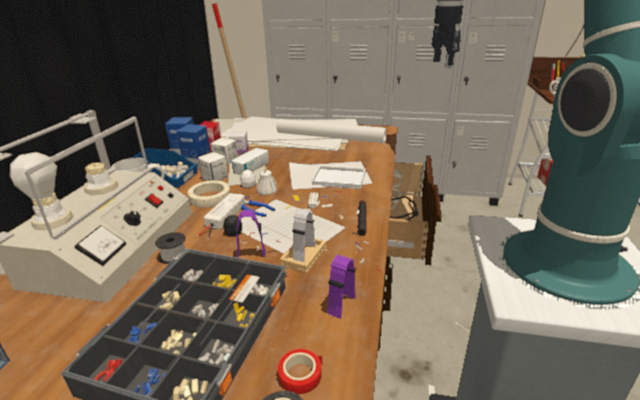

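The top view shows the tongs in the rest at about (270,207), the short strip at (366,200), the long one at (323,201), the tray at (430,217) and the purple decoys at (264,162) and (212,250). The side view agrees: grey tongs at (303,235). Next I'll zoom in with a model overlay to check the pose.

```bash
python3 - <<'E'
from h import *
np.set_printoptions(precision=1,suppress=True)
def box(im,cam,c,yaw,lx,ly,z,col,s,o):
    a=np.radians(yaw);ex=np.array([np.cos(a),np.sin(a),0]);ey=np.array([-ex[1],ex[0],0])
    P=[(px(cam,np.array([*c,z])+sx*lx/2*ex+sy*ly/2*ey)-o)*s for sx,sy in [(1,1),(1,-1),(-1,-1),(-1,1)]]
    cv2.polylines(im,[np.int32(P)],True,col,1)
out=[]
for cam,o in [("top",(240,170)),("side",(270,160))]:
    im=r.get_image(cam)[o[1]:o[1]+115,o[0]:o[0]+(140 if cam=="top" else 90),::-1]
    s=5 if cam=="top" else 6
    a=cv2.resize(im,None,fx=s,fy=s,interpolation=cv2.INTER_CUBIC); s0=np.array(o)
    for (c,yaw,lx,ly,z,col) in [((480,60.5),-12.4,56,88,18,(0,255,0)),((480,58),-12.4,24,51,68,(0,0,255)),((480,58),-12.4,24,2,101,(255,0,0)),((507,-151.5),7.7,20,52,16,(0,255,255))]:
        box(a,cam,c,yaw,lx,ly,z,col,s,s0)
    out.append(cv2.resize(a,(int(a.shape[1]*560/a.shape[0]) if cam=="side" else 500, 560 if cam=="side" else 411)))
b=np.zeros((560,out[0].shape[1]+out[1].shape[1],3),np.uint8)
if b.shape[1]>800: print(b.shape)
b[:411,:500]=out[0]; b[:,500:]=out[1]
if b.shape[1]>800: b=cv2.resize(b,(800,int(560*800/b.shape[1])))
cv2.imwrite("pics/z1.png",b)
o=r.get_obs();R=np.array(o["eef_rot"]);print(np.degrees(np.arctan2(R[1,:2],R[0,:2])),[np.array(x) for x in R])
print("tool shift to (480,58,190):",R.T@(np.array([480,58,190])-o["position"]))
E
```

```text
(560, 938, 3)
[ 18.5 -71.5] [array([ 0.9,  0.3, -0. ]), array([ 0.3, -0.9, -0. ]), array([-0.,  0., -1.])]
tool shift to (480,58,190): [ 473.5 -552.3   41.2]
```

View pics/z1.png

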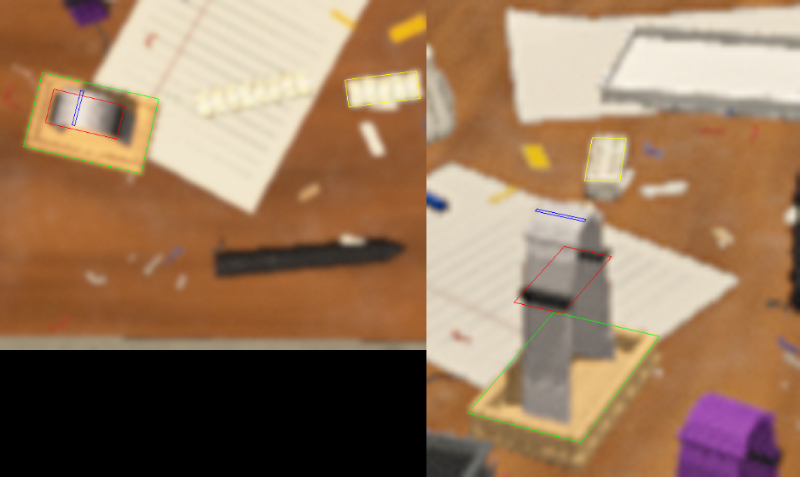

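The rest outline fits at (480,60.5), yaw -12.4°. The bars in the side view, at (545,298) and (593,255), put the tongs near (480,56). The strip outline fits at (507,-151.5), yaw 7.7°. I'll start moving.

Emit:
move_arm(
  rows=[
    [[0.0275,-0.0185,0.00175,0,0,0,0.085],[0.0275,-0.0185,0.00175,0,0,0,0.085],[0.0275,-0.0185,0.00175,0,0,0,0.085],[0.0275,-0.0185,0.00175,0,0,0,0.085],[0.0275,-0.0185,0.00175,0,0,0,0.085],[0.0275,-0.0185,0.00175,0,0,0,0.085],[0.0275,-0.0185,0.00175,0,0,0,0.085],[0.0275,-0.0185,0.00175,0,0,0,0.085],[0.0275,-0.0185,0.00175,0,0,0,0.085],[0.0275,-0.0185,0.00175,0,0,0,0.085],[0.0275,-0.0185,0.00175,0,0,0,0.085],[0.0275,-0.0185,0.00175,0,0,0,0.085]],
  ],
  grip_force=20,
)

```text
clock: 2.2
position: [449.8, -299.5, 210.5]
eef_rot: [[0.948, 0.318, 0.0], [0.318, -0.948, -0.0], [0.0, 0.001, -1.0]]
wrist_force: [1.2, -0.6, 0.9]
finger_gap: 0.995
gripper_force: 0.0
```

Emit:
move_arm(
  rows=[
    [[0.0118,-0.0273,0.0017,0,0,0,0.085],[0.0118,-0.0273,0.0017,0,0,0,0.085],[0.0118,-0.0273,0.0017,0,0,0,0.085],[0.0118,-0.0273,0.0017,0,0,0,0.085],[0.0118,-0.0273,0.0017,0,0,0,0.085],[0.0118,-0.0273,0.0017,0,0,0,0.085],[0.0118,-0.0273,0.0017,0,0,0,0.085],[0.0118,-0.0273,0.0017,0,0,0,0.085],[0.0118,-0.0273,0.0017,0,0,0,0.085],[0.0118,-0.0273,0.0017,0,0,0,0.085],[0.0118,-0.0273,0.0017,0,0,0,0.085],[0.0118,-0.0273,0.0017,0,0,0,0.085]],
  ],
)

```text
clock: 3.2
position: [479.1, 56.2, 190.1]
eef_rot: [[0.948, 0.318, 0.001], [0.318, -0.948, -0.0], [0.001, 0.0, -1.0]]
wrist_force: [0.3, -0.3, -1.0]
finger_gap: 0.994
gripper_force: 0.0
```

```bash
cat > st.py <<'E'
import sys
from h import *
np.set_printoptions(precision=2,suppress=True)
o=r.get_obs();R=np.array(o["eef_rot"]);p=np.array(o["position"])
print("t",o["clock"],"p",p,"yaw y",np.degrees(np.arctan2(R[1,1],R[0,1])),"z",R[:,2],"q",np.array(o["qpos"]),"F",np.array(o["wrist_force"]),"gap",o["finger_gap"],o["gripper_force"])
if len(sys.argv)>3:
    t=np.array([float(a) for a in sys.argv[1:4]]); print("tool shift",R.T@(t-p))
E
python3 st.py 480 56 190
```

```text
t 3.2 p [479.13  56.21 190.1 ] yaw y -71.4642296274096 z [ 0. -0. -1.] q [  8.12  15.44 -21.6  115.91   7.38  49.89 -89.  ] F [ 0.28 -0.3  -1.03] gap 0.9941814544129917 0.0
tool shift [0.76 0.47 0.1 ]
```

Emit:
move_arm(
  rows=[
    [[0,0,0,0,0,-7.12,0.085],[0,0,0,0,0,-7.12,0.085],[0,0,0,0,0,-7.12,0.085],[0,0,0,0,0,-7.12,0.085],[0,0,0,0,0,-7.12,0.085],[0,0,0,0,0,-7.12,0.085],[0,0,0,0,0,-7.12,0.085],[0,0,0,0,0,-7.12,0.085],[0,0,0,0,0,-7.12,0.085],[0,0,0,0,0,-7.12,0.085],[0,0,0,0,0,-7.12,0.085],[0,0,0,0,0,-7.12,0.085]],
  ],
)

```text
clock: 4.2
position: [479.2, 54.7, 190.0]
eef_rot: [[-0.247, 0.969, 0.0], [0.969, 0.247, -0.0], [-0.0, 0.0, -1.0]]
wrist_force: [0.6, 0.4, 1.1]
finger_gap: 0.996
gripper_force: 0.0
```

Emit:
move_arm(
  rows=[
    [[0,0,0,0,0,-7.12,0.085],[0,0,0,0,0,-7.12,0.085],[0,0,0,0,0,-7.12,0.085],[0,0,0,0,0,-7.12,0.085],[0,0,0,0,0,-7.12,0.085],[0,0,0,0,0,-7.12,0.085],[0,0,0,0,0,-7.12,0.085],[0,0,0,0,0,-7.12,0.085],[0,0,0,0,0,-7.12,0.085],[0,0,0.03,0,0,0,0.085],[0,0,0.02,0,0,0,0.085],[0,0,0.01,0,0,0,0.085]],
  ],
)

```text
clock: 5.2
position: [477.9, 54.2, 127.9]
eef_rot: [[-0.978, 0.207, -0.003], [0.207, 0.978, -0.0], [0.003, -0.001, -1.0]]
wrist_force: [0.4, -0.5, 0.3]
finger_gap: 0.996
gripper_force: 0.0
```

```bash
python3 st.py 480 56 45; python3 - <<'E'
from h import *
s=save("side","s2")[150:300,220:400,::-1]; t=save("top","t2")[150:270,210:330,::-1]
b=np.zeros((450,790,3),np.uint8);b[:333,:400]=cv2.resize(s,(400,333),interpolation=2);b[:390,400:790]=cv2.resize(t,(390,390),interpolation=2);cv2.imwrite("pics/z2.png",b)
for c in("side","top"):
  for d in r.spot_point(c,"tongs_grip")[:4]+r.spot_point(c,"tongs")[:4]: print(c,d["score"],w(c,d["position"]))
E
```

```text
t 5.2 p [477.9   54.16 127.92] yaw y 78.0294567287265 z [-0. -0. -1.] q [ 27.71  27.18 -46.26 117.54  27.06  46.41  43.36] F [ 0.4  -0.46  0.34] gap 0.9955867419896065 0.0
tool shift [-1.9   2.31 82.91]
side 0.63 [585.27677007  74.2633442   63.41069655]
side 0.63 [482.86809466  55.95472213   2.27799206]
side 0.55 [479.65769357  54.17791714  73.84890996]
side 0.93 [583.87143306  68.52369297   1.53193257]
side 0.92 [480.33751426  61.62782551   7.24810884]
side 0.8 [391.30171946 180.2306441   -1.79559985]
top 0.87 [389.80086253 180.44914003  60.85293678]
top 0.61 [584.01233864  71.84338596  60.43733   ]
top 0.77 [387.81830614 185.61274828   0.76544541]
top 0.42 [585.46494235  71.64150926   4.12756896]
```

View pics/z2.png

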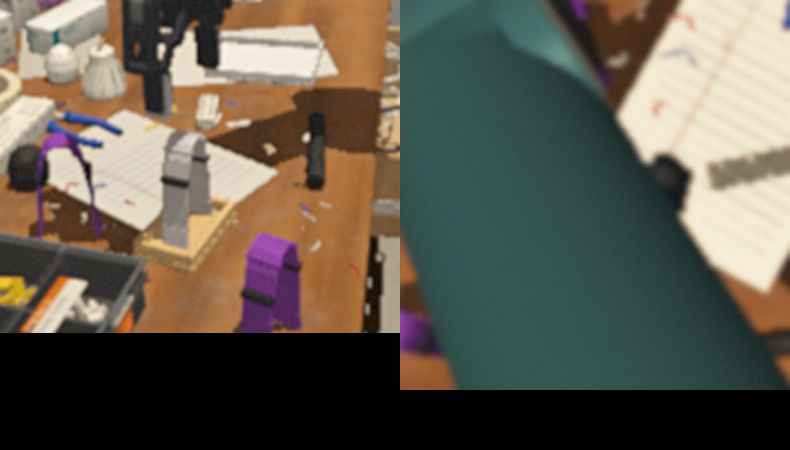

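The side crop shows the open fingers at (158,100) and (208,60), straddling the line above the tongs' bow at (187,140). I'll descend to the bars.

Emit:
move_arm(
  rows=[
    [[-0.001,0.0011,0.0,0,0,0,0.085],[-0.001,0.0011,0.012,0,0,0,0.085],[0,0,0.012,0,0,0,0.085],[0,0,0.012,0,0,0,0.085],[0,0,0.012,0,0,0,0.085],[0,0,0.012,0,0,0,0.085],[0,0,0.012,0,0,0,0.085],[0,0,0.01,0,0,0,0.085],[0,0,0,0,0,0,0.085],[0,0,0,0,0,0,0.06]],
  ],
)

```text
clock: 6.33
position: [481.0, 56.8, 47.2]
eef_rot: [[-0.979, 0.206, -0.001], [0.206, 0.979, 0.0], [0.001, -0.0, -1.0]]
wrist_force: [-0.4, -0.0, -0.3]
finger_gap: 0.876
gripper_force: 0.0
```

```bash
python3 st.py 480 56 46; python3 - <<'E'
from h import *
s=save("side","s3")[170:290,240:380,::-1]
cv2.imwrite("pics/z3.png",cv2.resize(s,(700,600),interpolation=2))
print(px("side",[480,56,46])-[240,170],px("side",[480,56,68])-[240,170])
E
```

```text
t 6.3333 p [481.03  56.82  47.17] yaw y 78.10392433274971 z [-0.  0. -1.] q [ 21.24  34.6  -39.18 119.53  35.61  37.99  36.02] F [-0.37 -0.04 -0.34] gap 0.8758540202813642 0.0
tool shift [ 0.84 -1.01  1.17]
[63.74078668 66.52825672] [63.27284816 56.6721056 ]
```

View pics/z3.png

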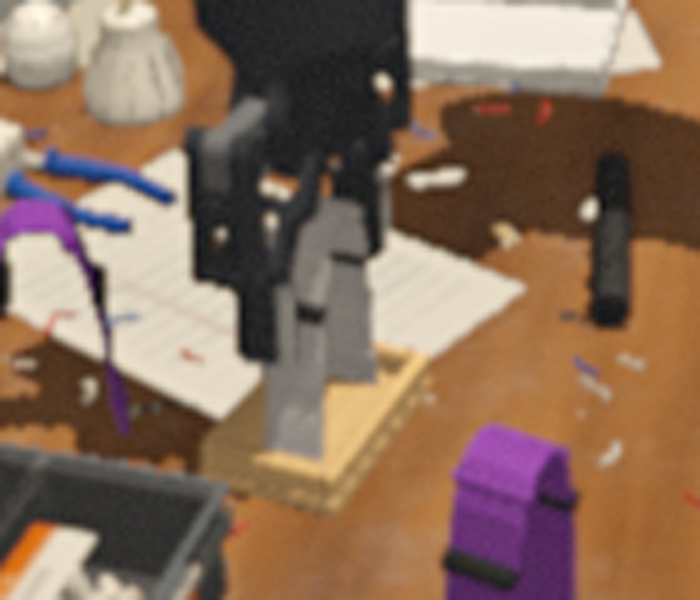

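The near fingertip is at (258,355), the far one at (375,253), and the bars are centred at about (321,283). The fingers run parallel to the bars. I need to go a few mm lower, so I'll nudge down and close to the loose hold.

Emit:
move_arm(
  rows=[
    [[0.0018,-0.0012,0.004,0,0,0,0.06],[0,0,0,0,0,0,0.056],[0,0,0,0,0,0,0.052],[0,0,0,0,0,0,0.05],[0,0,0,0,0,0,0.048],[0,0,0,0,0,0,0.046],[0,0,0,0,0,0,0.046],[0,0,0,0,0,0,0.046],[0,0,0,0,0,0,0.046]],
  ],
)

```text
clock: 7.13
position: [479.7, 54.5, 44.4]
eef_rot: [[-0.978, 0.208, 0.0], [0.208, 0.978, -0.002], [-0.001, -0.002, -1.0]]
wrist_force: [-0.8, -3.5, 5.9]
finger_gap: 0.541
gripper_force: 13.1
```

```bash
python3 st.py 480 56 46; python3 - <<'E'
from h import *
s=save("side","s4")[170:290,240:380,::-1]
cv2.imwrite("pics/z4.png",cv2.resize(s,(700,600),interpolation=2))
E
```

```text
t 7.1333 p [479.75  54.54  44.42] yaw y 78.0199871711673 z [ 0. -0. -1.] q [ 21.14  34.67 -38.81 119.85  36.07  37.53  35.66] F [-0.81 -3.46  5.88] gap 0.5410801525362422 13.092535436153412
tool shift [ 0.05  1.48 -1.58]
```

View pics/z4.png

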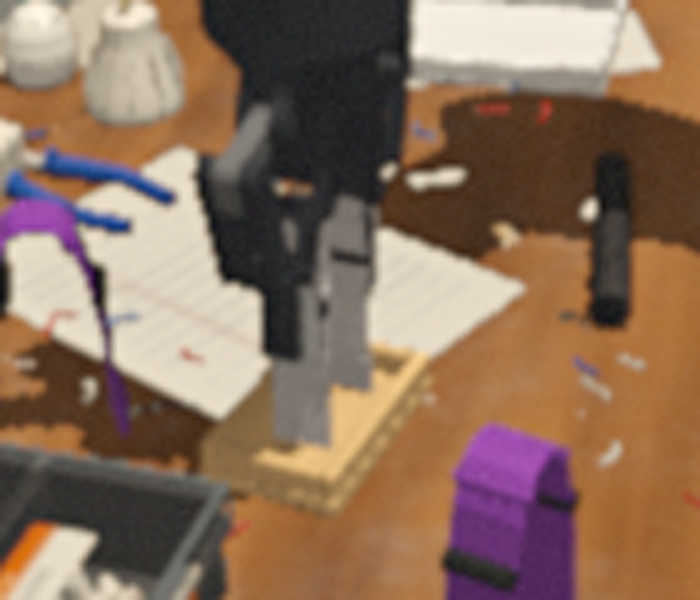

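Gripped at 46 mm, with the bars at (350,257) held under the fingers. Lifting.

Emit:
move_arm(
  rows=[
    [[0,0,-0.001,0,0,0,0.046],[0,0,-0.002,0,0,0,0.046],[0,0,-0.005,0,0,0,0.046],[0,0,-0.01,0,0,0,0.046],[0,0,-0.015,0,0,0,0.046],[0,0,-0.015,0,0,0,0.046],[0,0,-0.012,0,0,0,0.046],[0,0,-0.01,0,0,0,0.046],[0,0,-0.006,0,0,0,0.046],[0,0,-0.003,0,0,0,0.046],[0,0,0,0,0,0,0.046]],
  ],
)

```text
clock: 8.1
position: [479.7, 55.6, 123.4]
eef_rot: [[-0.978, 0.207, 0.001], [0.207, 0.978, -0.0], [-0.001, -0.0, -1.0]]
wrist_force: [-0.1, 0.1, -1.6]
finger_gap: 0.54
gripper_force: 6.8
```

```bash
python3 st.py 507 -151.5 120; python3 - <<'E'
from h import *
s=save("side","s5")[150:290,240:400,::-1]
cv2.imwrite("pics/z5.png",cv2.resize(s,(640,560),interpolation=2))
E
```

```text
t 8.1 p [479.74  55.64 123.4 ] yaw y 78.05189769313765 z [ 0. -0. -1.] q [ 27.2   27.65 -45.92 117.62  27.75  45.8   42.69] F [-0.06  0.08 -1.6 ] gap 0.5402411791671344 6.8202850967645645
tool shift [ -69.55 -197.01    3.47]
```

View pics/z5.png

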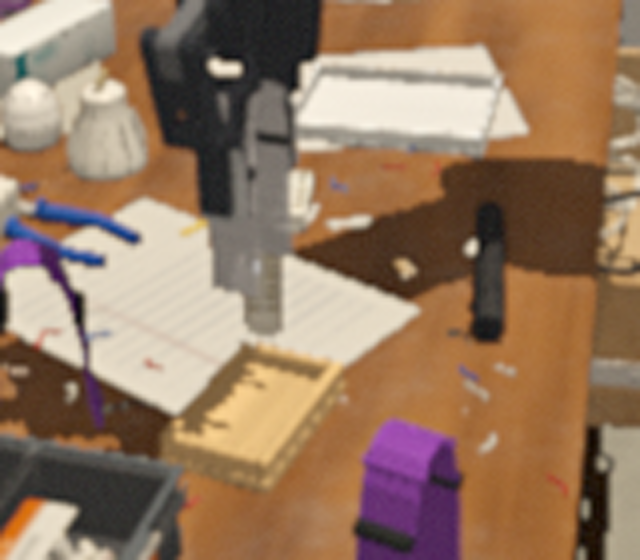

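The tongs hang cleanly, tips at (232,285) and (263,330) in the crop, above the empty rest. Moving to the strip and turning.

Emit:
move_arm(
  rows=[
    [[-0.0035,-0.01,0,0,0,0,0.046],[-0.007,-0.02,0,0,0,0,0.046],[-0.0085,-0.024,0,0,0,0,0.046],[-0.0085,-0.024,0,0,0,0,0.046],[-0.0085,-0.024,0,0,0,0,0.046],[-0.0085,-0.024,0,0,0,0,0.046],[-0.0085,-0.024,0,0,0,0,0.046],[-0.008,-0.023,0,0,0,0,0.046],[-0.006,-0.017,0,0,0,0,0.046],[-0.0025,-0.007,0,0,0,0,0.046],[0,0,0,0,0,3.1,0.046],[0,0,0,0,0,6.1,0.046]],
  ],
)

```text
clock: 9.15
position: [506.0, -151.9, 122.0]
eef_rot: [[-0.931, 0.365, -0.001], [0.365, 0.931, 0.001], [0.002, 0.001, -1.0]]
wrist_force: [0.0, -0.1, -0.8]
finger_gap: 0.541
gripper_force: 6.8
```

Emit:
move_arm(
  rows=[
    [[0,0,0,0,0,7.0,0.046],[0,0,0,0,0,7.0,0.046],[0,0,0,0,0,7.0,0.046],[0,0,0,0,0,7.0,0.046],[0,0,0,0,0,7.0,0.046],[0,0,0,0,0,7.0,0.046],[0,0,0,0,0,7.0,0.046],[0,0,0,0,0,7.0,0.046],[0,0,0,0,0,4.0,0.046],[0,0,0,0,0,1.2,0.046],[0,0,0,0,0,0,0.046]],
  ],
)

```text
clock: 10.07
position: [506.4, -150.8, 122.5]
eef_rot: [[-0.135, 0.991, -0.001], [0.991, 0.135, 0.0], [0.0, -0.001, -1.0]]
wrist_force: [-0.0, -0.1, -1.2]
finger_gap: 0.542
gripper_force: 6.8
```

```bash
python3 st.py 507 -151.5 80; python3 - <<'E'
from h import *
np.set_printoptions(precision=1,suppress=True)
for c in("side","top"):
  im=save(c,"h6"+c)
  for n,z in (("tongs",40),("strip_short",16),("tray",14)):
    for d in r.spot_point(c,n)[:4]: print(c,n,round(d["score"],2),w(c,d["position"]))
    for d in r.masks_of(c,n)[:3]:
      if c=="top" and n!="tongs": print(n,d["score"],rect(c,d["mask"],z))
E
```

```text
t 10.0667 p [ 506.39 -150.8   122.48] yaw y 7.769517244664656 z [-0.  0. -1.] q [ 34.81  26.55 -27.01 112.43  16.72  44.86   6.04] F [-0.02 -0.09 -1.18] gap 0.5416980905341617 6.814470291137695
tool shift [-0.79  0.55 42.48]
side tongs 0.79 [582.3  68.6   2.4]
side tongs 0.78 [ 505.4 -148.7   84.8]
side tongs 0.68 [388.2 177.   -1. ]
side strip_short 0.62 [ 508.7 -153.5    5.6]
side tray 0.91 [ 473.7 -300.6    5.3]
top tongs 0.62 [388.4 184.9   0.6]
top tongs 0.58 [585.2  71.9   1.7]
top strip_short 0.39 [ 505.7 -157.2    5.7]
strip_short 0.49 ((502.9349670410156, -130.231201171875), (13.4873685836792, 8.865228652954102), 0.05557205528020859)
tray 0.57 ((493.32830810546875, -330.9174499511719), (26.411054611206055, 77.85311126708984), 88.4251937866211)
```

Emit:
move_arm(
  rows=[
    [[-0.0013,0.0009,0.004,0,0,0,0.046],[0,0,0.008,0,0,0,0.046],[0,0,0.01,0,0,0,0.046],[0,0,0.01,0,0,0,0.046],[0,0,0.01,0,0,0,0.046],[0,0,0.009,0,0,0,0.046],[0,0,0.005,0,0,0,0.046],[0,0,0.002,0,0,0,0.046],[0,0,0,0,0,0,0.046]],
  ],
)

```text
clock: 11.52
position: [507.5, -152.3, 64.2]
eef_rot: [[-0.134, 0.991, -0.001], [0.991, 0.134, 0.0], [0.001, -0.001, -1.0]]
wrist_force: [-0.4, -0.5, -1.1]
finger_gap: 0.54
gripper_force: 6.8
```

```bash
python3 st.py 507.5 -152 41.5; python3 - <<'E'
from h import *
s=save("side","s7")[150:250,250:375,::-1]
cv2.imwrite("pics/z7.png",cv2.resize(s,(750,600),interpolation=2))
for q in ([507,-151.5,16],[507,-125.5,16],[507,-177.5,16],[497,-151.5,16],[517,-151.5,16]): print(q,(px("side",q)-[250,150])*6)
E
```

```text
t 11.5167 p [ 507.49 -152.3    64.18] yaw y 7.6792095081714065 z [-0.  0. -1.] q [ 32.55  31.83 -24.28 113.86  20.37  38.5    3.03] F [-0.4  -0.54 -1.09] gap 0.5403347001264865 6.80875651538372
tool shift [ 0.29  0.07 22.68]
[507, -151.5, 16] [379.3247633 290.2963992]
[507, -125.5, 16] [365.31795492 321.44785353]
[507, -177.5, 16] [392.68873299 260.57463244]
[497, -151.5, 16] [403.90781668 292.15729633]
[517, -151.5, 16] [354.83979437 288.4429269 ]
```

View pics/z7.png

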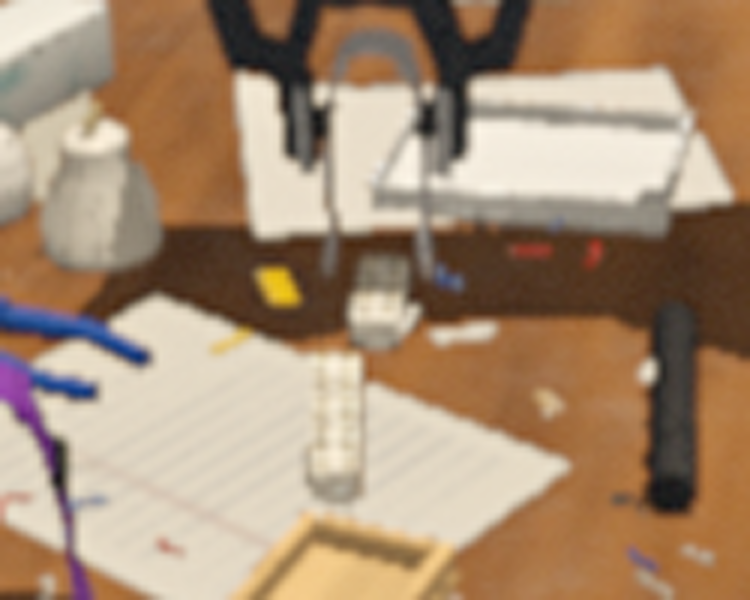

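The tips at (330,272) and (428,272) straddle the strip, whose top is centred at (380,290). Lowering and squeezing.

Emit:
move_arm(
  rows=[
    [[0,0,0.003,0,0,0,0.046],[0,0,0.005,0,0,0,0.046],[0,0,0.005,0,0,0,0.046],[0,0,0.005,0,0,0,0.046],[0,0,0.003,0,0,0,0.046],[0,0,0.001,0,0,0,0.046],[0,0,0,0,0,0,0.046]],
  ],
)

```text
clock: 12.15
position: [507.6, -152.4, 42.4]
eef_rot: [[-0.134, 0.991, -0.001], [0.991, 0.134, 0.0], [0.0, -0.001, -1.0]]
wrist_force: [0.3, 0.9, -0.8]
finger_gap: 0.54
gripper_force: 6.8
```

Emit:
move_arm(
  rows=[
    [[0,0,0,0,0,0,0.045],[0,0,0,0,0,0,0.044],[0,0,0,0,0,0,0.043],[0,0,0,0,0,0,0.042],[0,0,0,0,0,0,0.041],[0,0,0,0,0,0,0.04],[0,0,0,0,0,0,0.039],[0,0,0,0,0,0,0.038],[0,0,0,0,0,0,0.037],[0,0,0,0,0,0,0.037]],
  ],
)

```text
clock: 12.98
position: [507.9, -152.6, 43.1]
eef_rot: [[-0.133, 0.991, 0.0], [0.991, 0.133, -0.0], [-0.0, 0.0, -1.0]]
wrist_force: [0.0, 0.8, 1.8]
finger_gap: 0.484
gripper_force: 20.3
```

Emit:
move_arm(
  rows=[
    [[0,0,-0.001,0,0,0,0.037],[0,0,-0.002,0,0,0,0.037],[0,0,-0.004,0,0,0,0.037],[0,0,-0.008,0,0,0,0.037],[0,0,-0.01,0,0,0,0.037],[0,0,-0.01,0,0,0,0.037],[0,0,-0.01,0,0,0,0.037],[0,0,-0.008,0,0,0,0.037],[0,0,-0.005,0,0,0,0.037],[0,0,-0.002,0,0,0,0.037],[0,0,0,0,0,0,0.037],[0,0,0,0,0,0,0.037]],
  ],
)

```text
clock: 13.98
position: [507.6, -152.6, 102.7]
eef_rot: [[-0.133, 0.991, -0.0], [0.991, 0.133, -0.0], [0.0, -0.0, -1.0]]
wrist_force: [-0.2, 0.9, -1.3]
finger_gap: 0.475
gripper_force: 20.4
```

```bash
python3 st.py 469 -295 103; python3 - <<'E'
from h import *
s=save("side","s8")[120:240,250:390,::-1]
cv2.imwrite("pics/z8.png",cv2.resize(s,(700,600),interpolation=2))
for d in r.spot_point("side","strip_short")[:3]: print(d["score"],w("side",d["position"]))
E
```

```text
t 13.9833 p [ 507.56 -152.58  102.74] yaw y 7.660404739774198 z [-0. -0. -1.] q [ 34.19  28.37 -26.17 112.88  18.01  42.71   5.02] F [-0.23  0.86 -1.28] gap 0.47537210042711403 20.43020099401474
tool shift [-136.01  -57.2    -0.24]
0.58 [ 509.50668574 -155.7898889    66.42138738]
```

View pics/z8.png

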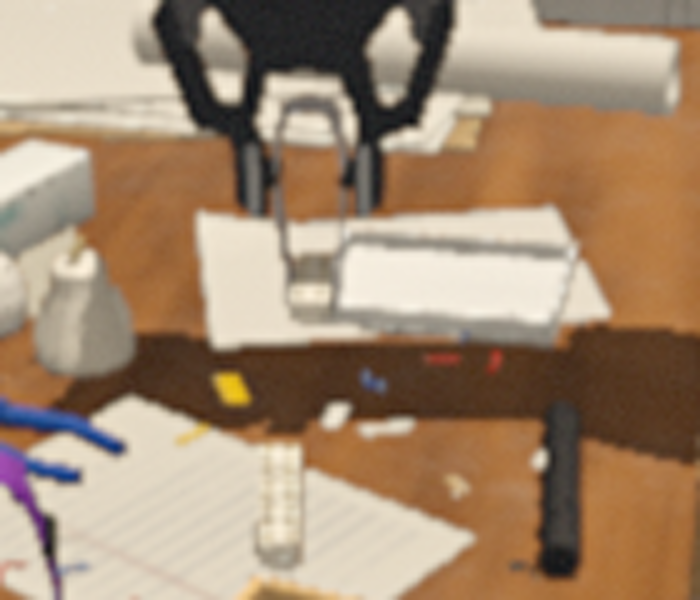

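The strip hangs level between the tips at about (312,285), clear of the desk. Moving over the tray.

Emit:
move_arm(
  rows=[
    [[-0.005,-0.002,0,0,0,0,0.037],[-0.01,-0.004,0,0,0,0,0.037],[-0.014,-0.006,0,0,0,0,0.037],[-0.016,-0.0066,0,0,0,0,0.037],[-0.016,-0.0066,0,0,0,0,0.037],[-0.016,-0.0066,0,0,0,0,0.037],[-0.016,-0.0066,0,0,0,0,0.037],[-0.016,-0.0066,0,0,0,0,0.037],[-0.013,-0.0056,0,0,0,0,0.037],[-0.009,-0.0036,0,0,0,0,0.037],[-0.005,-0.002,0,0,0,0,0.037],[0,0,0,0,0,0,0.037]],
  ],
)

```text
clock: 15.08
position: [469.4, -296.4, 102.6]
eef_rot: [[-0.131, 0.991, -0.001], [0.991, 0.131, -0.0], [-0.0, -0.001, -1.0]]
wrist_force: [-0.9, -1.1, -0.8]
finger_gap: 0.481
gripper_force: 20.4
```

Emit:
move_arm(
  rows=[
    [[0,0,0.002,0,0,0,0.037],[0,0,0.005,0,0,0,0.037],[0,0,0.007,0,0,0,0.037],[0,0,0.008,0,0,0,0.037],[0,0,0.008,0,0,0,0.037],[0,0,0.007,0,0,0,0.037],[0,0,0.005,0,0,0,0.037],[0,0,0.003,0,0,0,0.037],[0,0,0,0,0,0,0.037]],
  ],
)

```text
clock: 15.83
position: [469.8, -294.5, 56.9]
eef_rot: [[-0.134, 0.991, -0.001], [0.991, 0.134, 0.001], [0.001, -0.001, -1.0]]
wrist_force: [0.2, 0.2, -1.2]
finger_gap: 0.484
gripper_force: 20.4
```

```bash
python3 st.py 470 -295 46.5; python3 - <<'E'
from h import *
np.set_printoptions(precision=1,suppress=True)
s=save("side","s9")[120:220,270:395,::-1]
cv2.imwrite("pics/z9.png",cv2.resize(s,(750,600),interpolation=2))
for n in("strip_short","tray"):
  for d in r.spot_point("side",n)[:2]: print(n,d["score"],w("side",d["position"]))
E
```

```text
t 15.8333 p [ 469.84 -294.47   56.94] yaw y 7.6771431463763795 z [-0.  0. -1.] q [ 46.54  34.07 -22.85 110.65  20.08  39.26  19.15] F [ 0.17  0.2  -1.23] gap 0.4843840473763688 20.43061763048172
tool shift [-0.56  0.1  10.44]
strip_short 0.66 [ 475.1 -294.2   20.4]
tray 0.93 [ 472.3 -299.4    5.7]
```

View pics/z9.png

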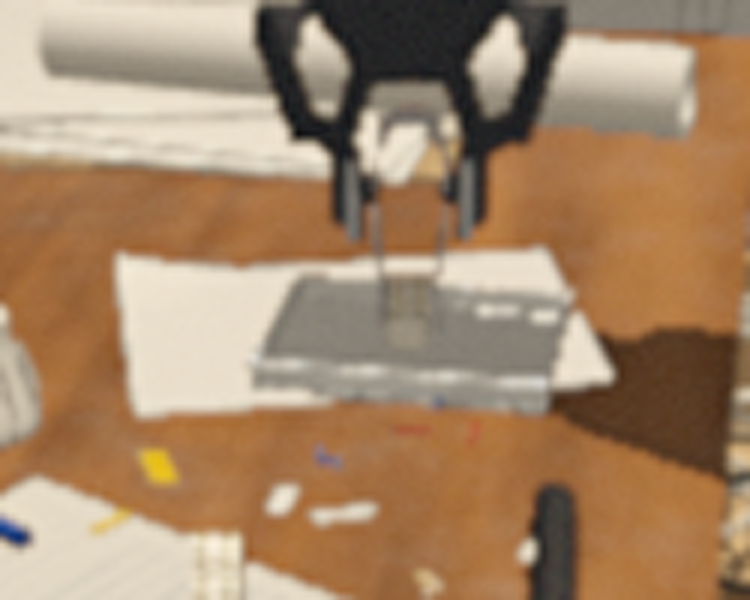

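The strip hangs at about (408,310), over the middle of the tray. That was my tenth picture, so from here I use numbers only. Lowering until contact.

Emit:
move_arm(
  rows=[
    [[0,0,0.002,0,0,0,0.037],[0,0,0.003,0,0,0,0.037],[0,0,0.002,0,0,0,0.037],[0,0,0.001,0,0,0,0.037],[0,0,0.001,0,0,0,0.037],[0,0,0,0,0,0,0.037],[0,0,0,0,0,0,0.037]],
  ],
)

```text
clock: 16.57
position: [470.2, -294.8, 48.8]
eef_rot: [[-0.133, 0.991, -0.0], [0.991, 0.133, 0.0], [0.0, -0.0, -1.0]]
wrist_force: [-0.6, 0.4, -1.1]
finger_gap: 0.479
gripper_force: 20.4
```

Emit:
move_arm(
  rows=[
    [[0,0,0.0005,0,0,0,0.037],[0,0,0.0005,0,0,0,0.037],[0,0,0,0,0,0,0.037],[0,0,0,0,0,0,0.037]],
  ],
)

```text
clock: 16.9
position: [470.2, -294.8, 47.9]
eef_rot: [[-0.133, 0.991, -0.0], [0.991, 0.133, -0.0], [-0.0, -0.0, -1.0]]
wrist_force: [-0.7, 0.5, -1.4]
finger_gap: 0.48
gripper_force: 20.4
```

Emit:
move_arm(
  rows=[
    [[0,0,0.0005,0,0,0,0.037],[0,0,0.0005,0,0,0,0.037],[0,0,0,0,0,0,0.037],[0,0,0,0,0,0,0.037]],
  ],
)

```text
clock: 17.23
position: [470.2, -294.8, 46.8]
eef_rot: [[-0.133, 0.991, -0.0], [0.991, 0.133, 0.0], [0.0, -0.0, -1.0]]
wrist_force: [-0.5, 0.1, -1.3]
finger_gap: 0.483
gripper_force: 20.4
```

Emit:
move_arm(
  rows=[
    [[0,0,0.0005,0,0,0,0.037],[0,0,0.0005,0,0,0,0.037],[0,0,0,0,0,0,0.037],[0,0,0,0,0,0,0.037]],
  ],
)

```text
clock: 17.57
position: [470.3, -294.9, 46.0]
eef_rot: [[-0.133, 0.991, 0.0], [0.991, 0.133, -0.0], [-0.0, 0.0, -1.0]]
wrist_force: [-1.0, 0.4, 1.3]
finger_gap: 0.476
gripper_force: 20.6
```

Contact shows in the wrist force. Opening to the loose hold to release the strip.

Emit:
move_arm(
  rows=[
    [[0,0,0,0,0,0,0.041],[0,0,0,0,0,0,0.042],[0,0,0,0,0,0,0.043],[0,0,0,0,0,0,0.044],[0,0,0,0,0,0,0.045],[0,0,0,0,0,0,0.046],[0,0,0,0,0,0,0.046],[0,0,0,0,0,0,0.046]],
  ],
)

```text
clock: 18.23
position: [470.2, -294.8, 45.8]
eef_rot: [[-0.133, 0.991, -0.0], [0.991, 0.133, -0.0], [-0.0, -0.0, -1.0]]
wrist_force: [0.5, -0.7, -0.9]
finger_gap: 0.537
gripper_force: 6.7
```

Emit:
move_arm(
  rows=[
    [[0,0,-0.001,0,0,0,0.046],[0,0,-0.002,0,0,0,0.046],[0,0,-0.004,0,0,0,0.046],[0,0,-0.006,0,0,0,0.046],[0,0,-0.008,0,0,0,0.046],[0,0,-0.01,0,0,0,0.046],[0,0,-0.012,0,0,0,0.046],[0,0,-0.014,0,0,0,0.046],[0,0,-0.012,0,0,0,0.046],[0,0,-0.008,0,0,0,0.046],[0,0,-0.003,0,0,0,0.046],[0,0,0,0,0,0,0.046]],
  ],
)

```text
clock: 19.23
position: [470.6, -295.2, 127.0]
eef_rot: [[-0.133, 0.991, 0.001], [0.991, 0.133, -0.001], [-0.001, 0.001, -1.0]]
wrist_force: [1.4, -0.5, -0.6]
finger_gap: 0.542
gripper_force: 6.7
```

```bash
python3 st.py 480 56 126; python3 - <<'E'
from h import *
np.set_printoptions(precision=1,suppress=True)
save("side","s10"); save("top","t10")
for c in("side","top"):
 for n in("strip_short","tray","tongs","rest","tongs_grip"):
  for d in r.spot_point(c,n)[:4]: print(c,n,round(d["score"],2),w(c,d["position"]))
for d in r.masks_of("top","strip_short")[:3]: print(rect("top",d["mask"],19))
E
```

```text
t 19.2333 p [ 470.64 -295.17  127.01] yaw y 7.658933822412191 z [ 0. -0. -1.] q [ 48.98  28.13 -25.73 108.76  16.4   46.6   22.2 ] F [ 1.39 -0.51 -0.63] gap 0.5418228572248582 6.742773056030273
tool shift [346.79  56.08   0.58]
side strip_short 0.44 [ 470.8 -295.6  153.9]
side strip_short 0.42 [ 474.  -295.1    8.4]
side tongs 0.85 [580.9  68.1   0.1]
side tongs 0.56 [392.3 180.9   0.7]
side tongs 0.44 [ 470.5 -292.7   91.8]
side tongs 0.19 [ 473.9 -298.7    5.2]
side rest 0.61 [484.2  58.3   4. ]
side tongs_grip 0.78 [586.4  74.2  60. ]
side tongs_grip 0.75 [391.2 181.8  65. ]
side tongs_grip 0.61 [ 469.7 -297.   158.3]
top strip_short 0.57 [ 469.5 -296.9    4.4]
top tray 0.65 [ 469.1 -296.1   -4.2]
top tongs 0.76 [584.9  69.9   3.6]
top tongs 0.68 [390.4 184.8  -1.7]
top tongs_grip 0.71 [389.9 181.9  59.1]
top tongs_grip 0.4 [ 464.9 -295.6  152.8]
((470.0874938964844, -291.49591064453125), (19.58643913269043, 54.24869918823242), 7.7188005447387695)
```

The strip lies in the tray at (470,-294) and its mask keeps the right size and angle. Returning to the rest.

Emit:
move_arm(
  rows=[
    [[0.0079,0.0013,0,0,0,0,0.046],[0.0158,0.0026,0,0,0,0,0.046],[0.0257,0.0042,0,0,0,0,0.046],[0.0316,0.0052,0,0,0,0,0.046],[0.0316,0.0052,0,0,0,0,0.046],[0.0316,0.0052,0,0,0,0,0.046],[0.0316,0.0052,0,0,0,0,0.046],[0.0316,0.0052,0,0,0,0,0.046],[0.0316,0.0052,0,0,0,0,0.046],[0.0316,0.0052,0,0,0,0,0.046],[0.0316,0.0052,0,0,0,0,0.046],[0.0237,0.0039,0,0,0,0,0.046]],
  ],
)

```text
clock: 20.88
position: [479.4, 38.8, 126.2]
eef_rot: [[-0.136, 0.991, 0.001], [0.991, 0.136, 0.001], [0.001, 0.001, -1.0]]
wrist_force: [0.5, 0.0, -0.5]
finger_gap: 0.542
gripper_force: 6.7
```

Emit:
move_arm(
  rows=[
    [[0.0148,0.0024,0,0,0,0,0.046],[0.0079,0.0013,0,0,0,0,0.046],[0,0,0,0,0,-3.1,0.046],[0,0,0,0,0,-6.1,0.046],[0,0,0,0,0,-7,0.046],[0,0,0,0,0,-7,0.046],[0,0,0,0,0,-7,0.046],[0,0,0,0,0,-7,0.046],[0,0,0,0,0,-7,0.046],[0,0,0,0,0,-7,0.046],[0,0,0,0,0,-7,0.046],[0,0,0,0,0,-7,0.046]],
  ],
)

```text
clock: 21.88
position: [480.4, 57.6, 125.8]
eef_rot: [[-0.957, 0.29, -0.0], [0.29, 0.957, -0.001], [-0.0, -0.001, -1.0]]
wrist_force: [-0.2, -0.4, -1.1]
finger_gap: 0.538
gripper_force: 6.8
```

Emit:
move_arm(
  rows=[
    [[0,0,0,0,0,-4,0.046],[0,0,0,0,0,-1,0.046],[0,0,0,0,0,0,0.046],[0,0,0,0,0,0,0.046]],
  ],
)

```text
clock: 22.22
position: [480.4, 57.9, 125.8]
eef_rot: [[-0.977, 0.213, -0.0], [0.213, 0.977, -0.0], [0.0, -0.0, -1.0]]
wrist_force: [-0.2, -0.7, -0.3]
finger_gap: 0.539
gripper_force: 6.8
```

```bash
python3 st.py 481 58 65; python3 - <<'E'
from h import *
np.set_printoptions(precision=1,suppress=True)
im=save("side","s11")
for n in("tongs","rest","tongs_grip"):
  for d in r.spot_point("side",n)[:4]: print(n,round(d["score"],2),w("side",d["position"]))
E
```

```text
t 22.2167 p [480.42  57.94 125.81] yaw y 77.72815697256273 z [-0. -0. -1.] q [ 28.09  28.09 -47.46 117.3   28.55  46.58  41.44] F [-0.2  -0.68 -0.35] gap 0.5387931322801943 6.753897070884705
tool shift [-0.56  0.2  60.81]
tongs 0.77 [390.2 180.4  -1.5]
tongs 0.69 [580.8  70.3   0.2]
tongs 0.64 [480.3  59.2  91. ]
rest 0.79 [478.3  59.3   2.3]
tongs_grip 0.97 [387.6 180.8  63.7]
tongs_grip 0.87 [482.1  54.  156.1]
tongs_grip 0.83 [581.7  71.7  58.8]
tongs_grip 0.22 [ 474.2 -296.6    4.4]
```

Emit:
move_arm(
  rows=[
    [[0,0,0.004,0,0,0,0.046],[0,0,0.008,0,0,0,0.046],[0,0,0.01,0,0,0,0.046],[0,0,0.01,0,0,0,0.046],[0,0,0.01,0,0,0,0.046],[0,0,0.01,0,0,0,0.046],[0,0,0.009,0,0,0,0.046],[0,0,0.006,0,0,0,0.046],[0,0,0.003,0,0,0,0.046],[0,0,0.002,0,0,0,0.046],[0,0,0,0,0,0,0.046],[0,0,0,0,0,0,0.046]],
  ],
)

```text
clock: 23.42
position: [480.8, 58.4, 54.1]
eef_rot: [[-0.978, 0.21, 0.001], [0.21, 0.978, 0.0], [-0.001, 0.0, -1.0]]
wrist_force: [-0.9, -0.6, -1.1]
finger_gap: 0.536
gripper_force: 6.8
```

Emit:
move_arm(
  rows=[
    [[0,0,0.0015,0,0,0,0.046],[0,0,0.0015,0,0,0,0.046],[0,0,0.001,0,0,0,0.046],[0,0,0,0,0,0,0.046],[0,0,0,0,0,0,0.046]],
  ],
)

```text
clock: 23.83
position: [480.5, 58.3, 49.9]
eef_rot: [[-0.978, 0.21, 0.0], [0.21, 0.978, -0.0], [-0.0, -0.0, -1.0]]
wrist_force: [-0.6, 0.5, -1.0]
finger_gap: 0.54
gripper_force: 6.8
```

```bash
python3 st.py 481 58 44
```

```text
t 23.8333 p [480.49  58.26  49.87] yaw y 77.8662472217055 z [ 0. -0. -1.] q [ 22.26  34.78 -40.72 119.53  36.58  38.65  34.77] F [-0.57  0.51 -0.96] gap 0.5399814628855265 6.759961545467377
tool shift [-0.55 -0.15  5.87]
```

Emit:
move_arm(
  rows=[
    [[0,0,0.001,0,0,0,0.046],[0,0,0.001,0,0,0,0.046],[0,0,0.001,0,0,0,0.046],[0,0,0,0,0,0,0.046],[0,0,0,0,0,0,0.046]],
  ],
)

```text
clock: 24.25
position: [480.4, 58.3, 46.8]
eef_rot: [[-0.978, 0.21, -0.0], [0.21, 0.978, -0.0], [0.0, -0.0, -1.0]]
wrist_force: [-0.3, -0.2, -0.9]
finger_gap: 0.538
gripper_force: 6.8
```

Emit:
move_arm(
  rows=[
    [[0,0,0.001,0,0,0,0.046],[0,0,0.0005,0,0,0,0.046],[0,0,0,0,0,0,0.046],[0,0,0,0,0,0,0.046]],
  ],
)

```text
clock: 24.58
position: [480.5, 58.3, 45.3]
eef_rot: [[-0.978, 0.21, -0.0], [0.21, 0.978, -0.0], [0.0, -0.0, -1.0]]
wrist_force: [-0.2, -0.6, -1.0]
finger_gap: 0.537
gripper_force: 6.8
```

Emit:
move_arm(
  rows=[
    [[0,0,0.001,0,0,0,0.046],[0,0,0.0005,0,0,0,0.046],[0,0,0,0,0,0,0.046],[0,0,0,0,0,0,0.046]],
  ],
)

```text
clock: 24.92
position: [481.0, 58.6, 44.2]
eef_rot: [[-0.978, 0.21, 0.001], [0.21, 0.978, 0.0], [-0.001, 0.0, -1.0]]
wrist_force: [0.8, 0.5, 4.2]
finger_gap: 0.541
gripper_force: 5.5
```

Emit:
move_arm(
  rows=[
    [[0,0,0.0005,0,0,0,0.046],[0,0,0.0005,0,0,0,0.046],[0,0,0,0,0,0,0.046],[0,0,0,0,0,0,0.046]],
  ],
)

```text
clock: 25.25
position: [481.3, 58.7, 43.5]
eef_rot: [[-0.978, 0.21, 0.002], [0.21, 0.978, 0.0], [-0.002, 0.001, -1.0]]
wrist_force: [-0.1, 0.3, 7.8]
finger_gap: 0.537
gripper_force: 5.6
```

The tongs are on the floor of the rest. I'll ease off and open gently.

Emit:
move_arm(
  rows=[
    [[0,0,-0.0005,0,0,0,0.047],[0,0,0,0,0,0,0.048],[0,0,0,0,0,0,0.049],[0,0,0,0,0,0,0.05],[0,0,0,0,0,0,0.051],[0,0,0,0,0,0,0.052],[0,0,0,0,0,0,0.054],[0,0,0,0,0,0,0.058],[0,0,0,0,0,0,0.065],[0,0,0,0,0,0,0.075],[0,0,0,0,0,0,0.085],[0,0,0,0,0,0,0.085]],
  ],
)

```text
clock: 26.25
position: [480.5, 58.3, 43.4]
eef_rot: [[-0.978, 0.21, -0.0], [0.21, 0.978, -0.0], [0.0, -0.0, -1.0]]
wrist_force: [0.3, -0.3, 0.9]
finger_gap: 0.992
gripper_force: 0.0
```

```bash
python3 st.py; python3 - <<'E'
from h import *
np.set_printoptions(precision=1,suppress=True)
im=save("side","s12")
for n in("tongs","tongs_grip"):
  for d in r.spot_point("side",n)[:4]: print(n,round(d["score"],2),w("side",d["position"]))
E
```

```text
t 26.25 p [480.5   58.29  43.37] yaw y 77.8648391268245 z [-0. -0. -1.] q [ 21.74  35.37 -40.09 119.65  37.28  37.98  34.17] F [ 0.25 -0.3   0.93] gap 0.9922486072307714 0.0
tongs 0.92 [480.   64.8   6.1]
tongs 0.8 [389.5 177.8   0. ]
tongs 0.6 [581.1  69.4   0.2]
tongs_grip 0.78 [584.5  74.   61.3]
tongs_grip 0.74 [388.2 179.4  61.9]
tongs_grip 0.57 [478.2  55.5  73.6]
```

Standing, at (480, ~60, 6). Now retreating straight up.

Emit:
move_arm(
  rows=[
    [[0,0,-0.003,0,0,0,0.085],[0,0,-0.006,0,0,0,0.085],[0,0,-0.01,0,0,0,0.085],[0,0,-0.014,0,0,0,0.085],[0,0,-0.018,0,0,0,0.085],[0,0,-0.018,0,0,0,0.085],[0,0,-0.018,0,0,0,0.085],[0,0,-0.018,0,0,0,0.085],[0,0,-0.018,0,0,0,0.085],[0,0,-0.012,0,0,0,0.085],[0,0,-0.005,0,0,0,0.085],[0,0,0,0,0,0,0.085]],
  ],
)

```text
clock: 27.4
position: [481.2, 58.3, 184.6]
eef_rot: [[-0.978, 0.21, 0.002], [0.21, 0.978, -0.0], [-0.002, 0.0, -1.0]]
wrist_force: [0.5, -0.5, 0.1]
finger_gap: 0.993
gripper_force: 0.0
```

```bash
python3 st.py; python3 - <<'E'
from h import *
np.set_printoptions(precision=1,suppress=True)
for c in("side","top"):
 im=save(c,c+"13")
 for n in("tongs","tongs_grip","strip_short"):
  for d in r.spot_point(c,n)[:4]: print(c,n,round(d["score"],2),w(c,d["position"]))
for d in r.masks_of("top","strip_short")[:2]: print(rect("top",d["mask"],19))
# change between before the pick and now around the tongs
a=cv2.imread("pics/side0.png").astype(int)[205:275,285:330]; b=cv2.imread("pics/side13.png").astype(int)[205:275,285:330]
print("diff",np.abs(a-b).mean(), r.get_obs()["clock"])
E
```

```text
t 27.4 p [481.16  58.29 184.62] yaw y 77.85028689391456 z [ 0. -0. -1.] q [ 32.26  23.18 -51.79 114.62  22.96  52.72  46.33] F [ 0.52 -0.46  0.1 ] gap 0.9932493356769756 0.0
side tongs 0.86 [387.5 178.8   2.6]
side tongs 0.67 [582.1  67.    3.2]
side tongs 0.61 [479.7  62.6   7.3]
side tongs_grip 0.72 [584.1  73.8  64.9]
side tongs_grip 0.67 [477.3  57.4  74. ]
side tongs_grip 0.63 [389.3 181.7  63.1]
side strip_short 0.51 [ 474.  -294.4    9.4]
top tongs 0.79 [584.5  69.1   4.7]
top tongs_grip 0.71 [584.1  73.8  60.6]
top tongs_grip 0.5 [388.8 182.2  62.9]
top strip_short 0.7 [ 473.1 -295.     5.4]
((470.2090148925781, -292.2480163574219), (21.235897064208984, 54.59588623046875), 10.06277847290039)
diff 5.404656084656085 27.85
```

The tongs stand in the rest, with the origin at z about 7 and the grip point directly above it. The strip lies in the tray, and the gripper is clear and still. Handing in.

```bash
python3 -c "
from workcell import r
print(r.hand_in())"
```

```text
the job is handed in; nothing more can be done
None
```

I handed the job in at about 28 s; no verdict came back. By the last camera readings, the short strip lies flat in the tray, the tongs stand upright in their rest, and the gripper is open and clear.

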